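Apply extract to a test cassette under the reader's half-open shutter

ROBOT

A 6-joint arm with a two-finger parallel gripper is mounted at the origin on the work surface. World frame = base frame: x ahead of the robot, y to its left, z up, the work surface at z = 0. Lengths are in m, angles in rad, forces in N, time in s.
With the tool pointing down it reaches from about 0.4 to 0.825 m from the base axis. Payload 7 kg.
Tool frame: the origin (TCP) lies midway between the tips of the shut fingers; the grasp point (between the pads) lies 19 mm behind it; z points along the fingers, y is the line along which they close (so a half turn about z gives the same grasp; the last joint's range is limited). The gripper opens to 88 mm and grips with 3 to 60 N. Pads are 19 mm wide; open, the fingers measure 130 mm over their backs; the gripper's body (78 mm by 193 mm) begins 47 mm behind the grasp point.
Start: joints at [1.587, 0.359, 0.012, 0, -1.224, -0.288], TCP at [0.181, 0.65, 0.227] pointing down, gripper open.
Joint ranges: [-3.07, 3.07], [-1.43, 2.12], [-1.02, 1.25], [-3.03, 1.67], [-3.05, -0], [-3.03, 3.03]. Speed limits (rad/s): [2.39, 2.39, 3.01, 3.14, 3.14, 3.14].

INTERFACE

Orientations are given as [roll, pitch, yaw] about the fixed x, y, z axes, in that order (R = Rz(yaw) Ry(pitch) Rx(roll)).
In Python, from station import get_state, grab_frame, calibration, job_done, boxes_of, regions_of, spot_point gives the robot as it stands. The module is installed in compiled form; this text tells all that it offers.
- The arm moves only by the tool arm_command, never from a script. Its argument "commands" is a list of rows, each an object of numbers: "tx", "ty", "tz": the shift along the tool's x, y, z each as a share of 25 cm, from -1 to 1; "twist": the turn about the tool's z as a share of 180 degrees, from -1 to 1. A call has exactly 8 rows; each row is the pose to reach, as a shift and turn from the pose commanded when the call began, along the tool's axes at that moment, turning the shorter way round; what a row does not reach only later rows make up. A row lasts 1/12 s, in which the tool goes at most 41.7 mm and 7.16 degrees, less where a joint would pass 70% of its speed; a pose out of reach is approached as far as the arm can. A call with a number of a shift or a turn outside -1 to 1 is refused whole. A call with a gripper value outside its range is refused whole. "claw" is the opening, from 0 (shut) to 1 (fully open), set as the call begins (left out, the last holds). The fingers move at their own pace and stop on an object; "grip_force" is the grip in N (left out, the last holds). Time passes only in rows, so rows that repeat a pose let the fingers close, or fill a call up. It gives the time, the measured TCP pose, the force, the opening and the grip force at its end, in the units of the state.
- get_state(): the state, without advancing time (a new reading comes with each control period).
- grab_frame(name): name is "scene" or "side" or "wrist"; returns the picture (420x560x3 uint8, red, green, blue); there is no depth.
- calibration(name): a dict with "camera_matrix" (3x3 intrinsics, pixels), "k1" (the pictures are not rectified: a ray, as slopes to the right and down, at radius r is drawn at 1 + k1 r^2 times it, then the intrinsics apply), "extrinsics" (4x4, takes a point from camera to world coordinates). Camera axes: x right, y down, z forward; pixel columns grow to the right and rows downward; lengths in m; the calibration is good to about 2 mm. A picture is of the moment at which its call begins: read the wrist's pose just before it. calibration takes no time and is no camera call; for the wrist camera it gives the pose at the moment of the call.
- job_done(): hands the job in; it is judged then, once.
Trained networks look in the newest picture that a camera, given by its name, has taken for a name from the list of things; names that differ only in an ending like _2 or _b are one class to them, and where a whole thing is asked for, a point or a joint stands for the part that bears it (a point fixed in the world has none). Each returns a list of dicts, best first, with "score" (0 to 1); they miss things now and then, are a little off and sometimes report something else, mostly with a low value. They report only what shows in the picture. A call takes as long as a camera call. They do not tell look-alikes from the thing itself.
- boxes_of(query, camera): "rect" ([left, top, right, bottom] in pixels, round what is visible of it).
- regions_of(query, camera): "region" (420x560 bool, what is visible of it) and "rect" ([left, top, right, bottom] in pixels, round what is visible of it).
- spot_point(query, camera): "uv" ([column, row] in pixels: a listed point, or the origin of a listed thing).
The state is a dict: "t": time; "q": joint angles; "qd": joint speeds; "joint_efforts": joint torques, N m; "eef_pos": TCP position; "ee_rot": TCP orientation; "force": force on the tool from outside, world axes, zero at the start; "moment": the same for the moment, N m; "width": finger opening in m; "gripper_force": force on a finger pad.
Only numpy, scipy, OpenCV 4.12 (cv2) and the standard library are available. Lean on these libraries where they do the work, as an engineer would, in place of code of your own. Each camera call takes 0.05 s, during which the arm holds its last target. There are 200 camera calls.

TASK

Take the blue-handled applicator out of its stand and dip its tip in the blue extract cup, to about half the cup's depth. Then set the tip in the reader's port in front of the shutter's orange lip, push the sprung shutter back with it to half travel, never so far that the cassette's read window is bared, and finish while still gripping the applicator and holding the shutter there against its spring, tip over the sample well. Touch the reader only with the applicator, and leave the cup standing and everything else where it is.

Things in the scene. Friction and masses are not known exactly. Their poses are not given: they have to be found in the camera images.
- reader: strip reader, fixed: white box 200 (x) x 170 (y) mm, black rubber corners (top 90 mm up), purple top panel 85 mm above the table, purple hood on its rear (reader x from 9 to 95 mm, 104 mm wide, top at 113 mm). A 34 mm wide port runs along y = 0 from the front edge (x = -100 mm) to the hood. Origin: centre of the underside; x points from front to hood, the way the shutter opens; z up
- port_mouth (a point): point in the reader's open port, 20 mm in front of the shut lip's face, on the port's floor 79 mm above the table (reader x = -75 mm, y = 0). From the reader's front edge to the shut lip the port is open from above for 45 mm. A white cassette (70 x 20 x 5 mm, top at 84 mm, its front end at reader x = -51 mm) is seated in the port under the shutter
- shutter (a joint): travel of the aluminium shutter in m: 0 shut (where its spring keeps it), 0.048 fully open, 0.024 half; slides along the reader's +x into the hood, between black runners (y = +-19.5 mm, top at 92 mm). Takes about 1 N to start, then 100 N per m more: 3.4 N at half, 5.8 N fully open; let go, it shuts. The read window is bared past 0.034
- shutter_lip (a point): centre of the front face of the shutter's upright orange lip (28 mm wide, 4 mm thick, from 87 to 101 mm above the table; this point at 94 mm), at reader x = -55 mm when shut; moves with the shutter. Push on this face, along reader +x. At half travel the face is level with the yellow line on the panel either side of the port (reader x = -31 mm)
- sample_well (a point): centre of the grey sample well (14 x 9 mm oval, flat) on top of the seated cassette, 84 mm above the table, at reader x = -35 mm, y = 0: 20 mm behind the shut lip's face, hidden under the shut shutter; a tip 8 mm thick that bears against the lip stands right over it at half travel. Axes as the reader's
- blue_applicator: applicator to use, upright, tip down, in one of the stand's holes: round steel rod 8 mm thick, its end (the tip) rounded; blue collar 21 mm across, underside 70 mm above the tip's end; square blue handle 16 x 16 mm from 73 to 125 mm above it; about 35 g. Origin: the very end of the tip; z runs up to the handle; x, y square to the handle's faces
- blue_tip (a point): the very end of the blue applicator's tip (its origin)
- stand: applicator stand, fixed: white and grey rack, base 70 (x) x 160 (y) mm, 80 mm high, a row of three round holes 48 mm apart along its y, 12 mm across. Each applicator hangs in a hole by its collar, its tip 10 mm above the table, its handle from 83 to 135 mm above the table; lift it straight up by 75 mm or more to clear. Origin: centre of the underside
- blue_cup: blue plastic extract cup, loose, 70 to 150 g: open round cup 50 mm high, 52 mm across the rim, 46 mm at the foot, wall 3 mm, inner floor 4 mm above its underside. Origin: centre of the underside; z up
- blue_cup_rim (a point): centre of the blue cup's mouth, 50 mm above the table
- yellow_cup: extract cup like the blue one but yellow, loose (bystander)
- red_cup: extract cup like the blue one but red, loose (bystander)
- yellow_applicator: applicator like the blue one but with a yellow handle, in another hole of the stand (bystander)
- red_applicator: applicator like the blue one but with a red handle, in another hole of the stand (bystander)
- cassette0: loose white test cassette with a green mark, 20 (x) x 70 (y) x 5 mm, flat on the table behind the work (bystander); origin: centre of the underside
- cassette1: the same with a purple mark (bystander)
- flour_jar: closed glass jar, 72 mm across, 105 mm high, white cap, behind the work (bystander); origin: centre of the underside
- blades: grinder blade unit, a black disc 68 mm across and 24 mm high with steel blades up to about 40 mm (bystander); origin: centre of the underside
There are look-alikes about, which are no part of the job. What is shaped like the blue_applicator but green or turquoise is not meant.

How it is judged:
On the way, in this order (a step that is already met when the one before it is completed fails the run):
1. the gripped blue applicator's tip is in the blue cup, at least 15 mm below its rim (contact force between the fingers and blue_applicator above 1 N and horizontal distance between blue_tip and blue_cup_rim below 0.022 m and z of blue_tip in the frame of blue_cup between 0 and 0.035 m), for 0.2 s.
2. the gripped blue applicator has pushed the shutter to half travel (18 to 30 mm) (contact force between the fingers and blue_applicator above 1 N and value of joint shutter between 0.018 and 0.03 m and contact force between blue_applicator and reader above 1 N), for 0.3 s.
At the end, for the whole second after the job is handed in: The fingers grip the blue applicator, which presses on the shutter (over 1 N) and holds it still at 24 mm +-6 mm; its tip is within 10 mm sideways of the sample well and under 14 mm above it; fingers and arm clear of the reader; blue cup upright, it and all bystanders within 30 mm of their places (all of step 2 and velocity of joint shutter between -0.01 and 0.01 m/s and horizontal distance between blue_tip and sample_well below 0.01 m and z of blue_tip in the frame of sample_well below 0.014 m and contact force between each of the fingers, the arm and reader below 0.3 N and distance of each of blue_cup, yellow_applicator, red_applicator, yellow_cup, red_cup, cassette0, cassette1, flour_jar, blades from where it was at the start of the episode below 0.03 m and angle between blue_cup's own z axis and vertical below 0.15 rad); the arm keeps its last pose, push and grip.
It fails at once if the shutter is opened past 34 mm, so that the read window is bared (value of joint shutter above 0.034 m).
It fails at once if the fingers or the arm touch the reader (contact force between any of the fingers, the arm and reader above 1 N).
It fails at once if the blue cup is tipped or moved by more than 30 mm (angle between blue_cup's own z axis and vertical above 0.5 rad or distance of blue_cup from where it was at the start of the episode above 0.03 m).
It fails at once if a bystander (other applicator, other cup, cassette, jar or blade unit) is moved by more than 30 mm (distance of any of yellow_applicator, red_applicator, yellow_cup, red_cup, cassette0, cassette1, flour_jar, blades from where it was at the start of the episode above 0.03 m).
It also fails if it takes over 45 s, if anything falls off the work surface, if the arm or the gripper's body presses on something with over 40 N, if the wrist force passes 120 N, or if a joint passes its speed limit or range.

## Working session

There is one attempt and no reset: what is moved stays moved. The work goes in short steps, Python scripts to look and compute and a tool call to move; the robot and the scene stay as the last step left them, time stands still between calls to the robot, and variables do not carry over. Pictures are saved under pics/ and viewed, at most 10 in all, crops included, and the job is handed in when it is done.

Besides the shell and the picture viewer there is one more tool, called after ">>>" by a JSON object that holds its "fn" and its "kwargs". arm_command: Moves the arm, as the interface text tells. Shift numbers are shares of 25 cm and turn numbers shares of 180 degrees, none past 1 either way. Its arguments: {"type":"object","properties":{"commands":{"type":"array"},"claw":{"type":"number"},"grip_force":{"type":"number"}},"required":["commands"]}

```bash
mkdir -p pics; cat > h.py <<'E'
import numpy as np, cv2
from station import *
def ray(cam,uv,c=None):
    c=c or calibration(cam);K=np.array(c["camera_matrix"]);T=np.array(c["extrinsics"])
    x=np.array([(uv[0]-K[0,2])/K[0,0],(uv[1]-K[1,2])/K[1,1]]);u=x.copy()
    for _ in range(30): u=x/(1+c["k1"]*(u@u))
    d=T[:3,:3]@np.array([u[0],u[1],1]);return T[:3,3],d
def atz(cam,uv,z,c=None):
    o,d=ray(cam,uv,c);return o+d*(z-o[2])/d[2]
def proj(cam,P,c=None):
    c=c or calibration(cam);K=np.array(c["camera_matrix"]);T=np.array(c["extrinsics"])
    p=T[:3,:3].T@(np.asarray(P)-T[:3,3]);s=p[:2]/p[2];s=s*(1+c["k1"]*(s@s));return K[:2,:2]@s+K[:2,2]
def tri(rs):
    A=np.zeros((3,3));b=np.zeros(3)
    for o,d in rs:
        d=d/np.linalg.norm(d);M=np.eye(3)-np.outer(d,d);A+=M;b+=M@o
    return np.linalg.solve(A,b)
def save(im,n): cv2.imwrite("pics/"+n,im[...,::-1])
E
python3 - <<'E'
from h import *
np.set_printoptions(precision=3,suppress=True)
ims=[grab_frame(c) for c in("scene","side")]
save(cv2.resize(ims[0],(800,600)),"s.png");save(cv2.resize(ims[1],(800,600)),"d.png")
for cam in("scene","side"):
  print(cam,np.array(calibration(cam)["extrinsics"])[:3,3])
  for q,z in(("blue_applicator",.01),("blue_cup_rim",.05),("shutter_lip",.094),("port_mouth",.079),("stand",0),("reader",0)):
    for r in spot_point(q,cam)[:5]: print(q,round(r["score"],2),np.array(r["uv"]),atz(cam,r["uv"],z))
  for r in boxes_of("blue_applicator",cam)[:6]: print("box",round(r["score"],2),np.array(r["rect"]))
s=get_state();print(s["t"],s["eef_pos"],s["ee_rot"],s["width"])
E
```

```text
scene [ 1.172 -0.112  0.674]
blue_applicator 0.7 [417.9 198.5] [0.597 0.431 0.01 ]
blue_cup_rim 0.73 [221.7 335.3] [ 0.813 -0.092  0.05 ]
blue_cup_rim 0.67 [266.  211.8] [0.56  0.066 0.05 ]
shutter_lip 0.93 [116.6 222.2] [ 0.534 -0.23   0.094]
port_mouth 0.73 [119.5 222.5] [ 0.52  -0.228  0.079]
port_mouth 0.54 [376.3 209.2] [0.657 0.276 0.079]
stand 0.76 [376.4 210.1] [0.591 0.326 0.   ]
reader 0.75 [140.8 268.2] [ 0.583 -0.211  0.   ]
reader 0.38 [275.  325.6] [0.798 0.006 0.   ]
box 0.78 [362.7 143.  374.2 168.1]
box 0.72 [388.8 159.1 407.5 200.4]
box 0.65 [417.  157.6 438.8 200.8]
side [0.475 1.122 0.803]
blue_applicator 0.89 [323.1 314. ] [0.491 0.36  0.01 ]
blue_applicator 0.55 [267.9 343.5] [0.587 0.456 0.01 ]
blue_cup_rim 0.94 [307.3 211.4] [0.561 0.065 0.05 ]
shutter_lip 0.57 [326.8 144.3] [ 0.541 -0.209  0.094]
shutter_lip 0.19 [230.7 186.8] [0.754 0.061 0.094]
port_mouth 0.96 [331.8 149.3] [ 0.526 -0.21   0.079]
stand 0.85 [279.4 292.5] [0.589 0.306 0.   ]
reader 0.75 [307.8 170. ] [ 0.591 -0.215  0.   ]
box 0.66 [262.9 294.3 276.7 340.9]
box 0.53 [321.  265.  331.3 313.2]
box 0.49 [277.  263.  284.2 286.6]
box 0.22 [278.8 246.4 283.5 264.3]
0.8 [0.181 0.65  0.227] [ 3.142 -0.    -0.272] 0.08763742719584867
```

View pics/s.png

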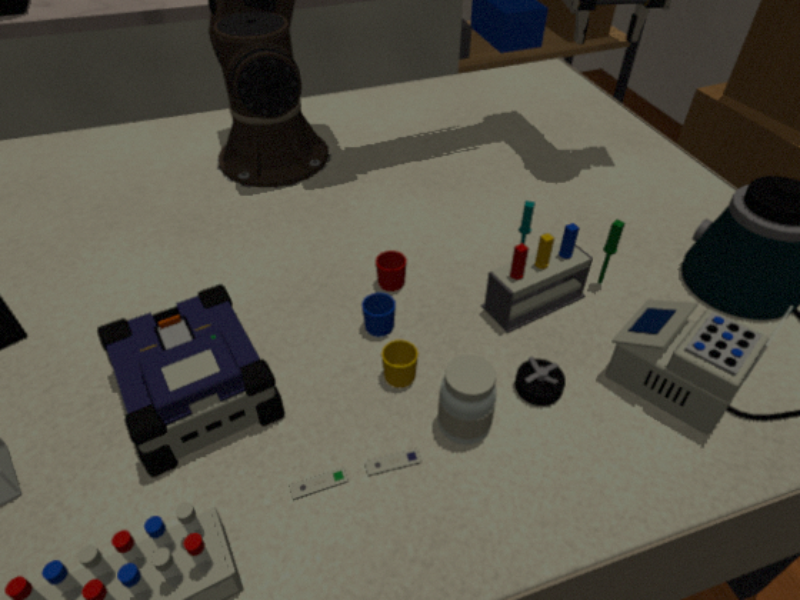

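View pics/d.png

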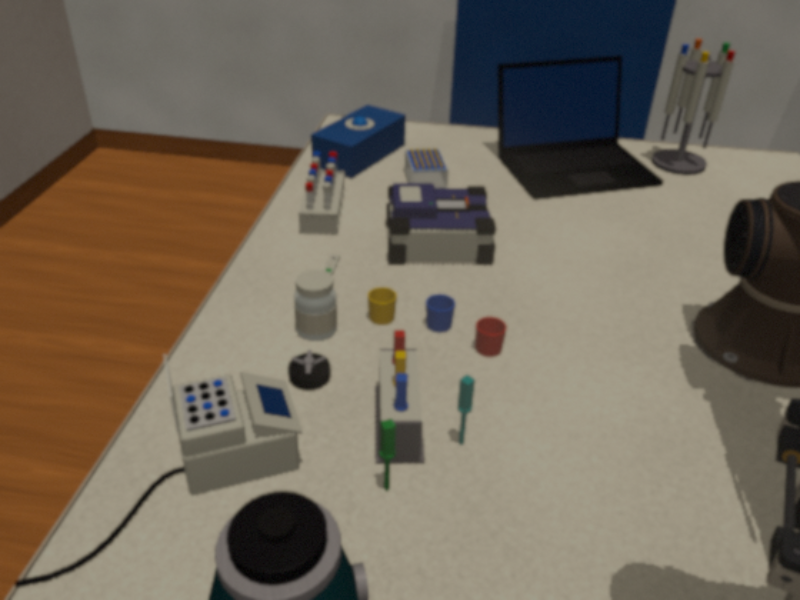

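The scene view shows the candidates as (column,row) in 800×600: the blue handle in the stand's end hole (569,240), turquoise (527,218) and green (614,240) look-alikes, plus yellow (545,251) and red (519,262). In the side view blue is at (401,392), turquoise (466,394), green (388,440). I choose the one in the stand's hole next to yellow.

```bash
python3 - <<'E'
from h import *
np.set_printoptions(precision=4,suppress=True)
S=grab_frame("scene");D=grab_frame("side")
a=cv2.resize(S[130:240,340:450],(400,400),interpolation=2);b=cv2.resize(D[225:350,235:360],(400,400),interpolation=2)
save(np.hstack([a,b]),"crop.png")
hs=[cv2.cvtColor(i,cv2.COLOR_RGB2HSV) for i in(S,D)]
def blob(i,lo,hi,box):
    x0,y0,x1,y1=box;m=cv2.inRange(hs[i],lo,hi)[y0:y1,x0:x1]
    n,l,st,c=cv2.connectedComponentsWithStats(m)
    if n<2: return None
    k=1+np.argmax(st[1:,4]);return c[k]+[x0,y0],st[k]+[x0,y0,0,0,0]
B=((105,110,50),(128,255,255));Y=((20,110,80),(32,255,255));R=((0,150,50),(6,255,255));T=((84,90,40),(100,255,255));G=((50,90,25),(80,255,255));O=((5,150,120),(18,255,255))
for n,c,b1,b2 in(("blue",B,(385,150,410,190),(270,255,295,295)),("yel",Y,(370,155,395,195),(270,240,295,270)),("red",R,(350,160,375,200),(270,225,290,255)),
  ("turq",T,(360,135,380,170),(315,255,340,300)),("green",G,(415,145,445,190),(260,285,285,325)),("bcup",B,(250,200,280,240),(290,200,325,235)),("rcup",R,(260,170,290,205),(330,215,360,255)),
  ("ycup",Y,(260,235,300,275),(250,195,285,230)),("lip",O,(105,215,135,235),(315,130,350,155))):
  r=[blob(0,*c,b1),blob(1,*c,b2)]
  if None in r: print(n,"miss",r);continue
  P=tri([ray("scene",r[0][0]),ray("side",r[1][0])])
  print(n,r[0][1],r[1][1],P,proj("scene",P)-r[0][0])
E
```

```text
blue [396 157   9   6  36] [277 262   7  25 121] [0.5749 0.3747 0.1205] [1.7282 1.5531]
yel [378 163  10   6  40] [276 245   9  15 102] [0.5871 0.3218 0.1278] [0.7807 0.7421]
red [359 170  10  15  58] [277 232   6  12  60] [0.5981 0.2708 0.1232] [0.3214 0.318 ]
turq [368 141   6   7  27] [324 264   7   6  28] [0.4933 0.3415 0.1214] [-0.1769 -0.1901]
green [421 154  16  36 204] [266 294  11  31 261] [0.5859 0.4429 0.0911] [-0.4524 -0.3624]
bcup [254 205  22  18 130] [300 208  17  12 134] [0.5605 0.0635 0.0434] [0.212  0.2411]
rcup [263 176  21  16 181] [335 223  17  19 186] [0.4691 0.1139 0.0437] [0.3171 0.3798]
ycup [267 238  26  20 131] [258 201  20  26 426] [0.6587 0.066  0.0338] [1.2435 1.2949]
lip miss [None, (array([326., 140.]), array([326, 140,   1,   1,   1]))]
```

View pics/crop.png

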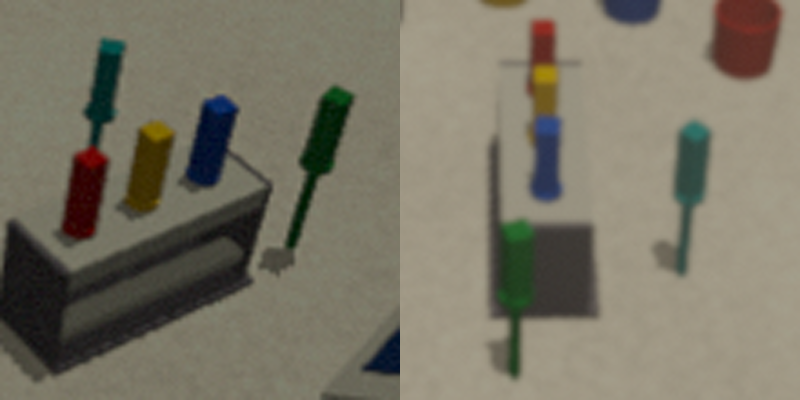

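The crop confirms the blue handle in the stand's end hole, next to yellow, with turquoise and green standing outside the stand. I'm moving above it, with the closing line along the stand's x.

>>> {"fn": "arm_command", "kwargs": {"commands": [{"tx":0.12,"ty":0.04,"tz":-0.03,"twist":0.035},{"tx":0.25,"ty":0.09,"tz":-0.06,"twist":0.07},{"tx":0.38,"ty":0.13,"tz":-0.1,"twist":0.105},{"tx":0.5,"ty":0.18,"tz":-0.14,"twist":0.14},{"tx":0.63,"ty":0.22,"tz":-0.17,"twist":0.175},{"tx":0.75,"ty":0.27,"tz":-0.17,"twist":0.21},{"tx":0.88,"ty":0.31,"tz":-0.17,"twist":0.245},{"tx":1.0,"ty":0.36,"tz":-0.17,"twist":0.28}], "claw": 0.8, "grip_force": 40}}

```text
t: 1.57
eef_pos: [0.3992, 0.4955, 0.2695]
ee_rot: [-3.141, 0.0, -1.157]
force: [1.3, -0.0, -0.7]
width: 0.0701
gripper_force: 0.0
```

>>> {"fn": "arm_command", "kwargs": {"commands": [{"tx":0.12,"ty":-0.07,"tz":0,"twist":0.01},{"tx":0.24,"ty":-0.14,"tz":0,"twist":0.02},{"tx":0.36,"ty":-0.22,"tz":0,"twist":0.03},{"tx":0.48,"ty":-0.29,"tz":0,"twist":0.04},{"tx":0.6,"ty":-0.36,"tz":0,"twist":0.05},{"tx":0.7,"ty":-0.42,"tz":0,"twist":0.066},{"tx":0.745,"ty":-0.45,"tz":0,"twist":0.066},{"tx":0.745,"ty":-0.45,"tz":0,"twist":0.066}]}}

```text
t: 2.23
eef_pos: [0.5786, 0.37, 0.2684]
ee_rot: [3.141, -0.001, -1.361]
force: [-0.6, 1.2, 1.0]
width: 0.0702
gripper_force: 0.0
```

```bash
python3 - <<'E'
from h import *
np.set_printoptions(precision=4,suppress=True)
s=get_state();c=calibration("wrist");W=grab_frame("wrist");print(s["eef_pos"],s["ee_rot"]);print(np.array(c["extrinsics"]))
save(W,"w1.png")
h=cv2.cvtColor(W,cv2.COLOR_RGB2HSV)
for n,lo,hi in(("blue",(105,110,50),(128,255,255)),("yel",(20,110,80),(32,255,255)),("red",(0,150,50),(6,255,255))):
  k,l,st,ce=cv2.connectedComponentsWithStats(cv2.inRange(h,lo,hi))
  for i in range(1,k):
    if st[i,4]>60: print(n,st[i],ce[i],atz("wrist",ce[i],.135,c))
print(proj("wrist",[.577,.372,.135],c))
E
```

```text
[0.5786 0.37   0.2684] [ 3.1411 -0.0008 -1.3615]
[[-0.9782 -0.2009 -0.0528  0.5915]
 [-0.2077  0.9457  0.2499  0.3032]
 [-0.0003  0.2554 -0.9668  0.4252]
 [ 0.      0.      0.      1.    ]]
blue [  83  158   60   65 2291] [113.0022 189.1405] [0.7297 0.3811 0.135 ]
blue [ 16 179  15  12 145] [ 22.9793 184.5379] [0.8091 0.3937 0.135 ]
blue [272 185  18  28 427] [280.5831 198.5035] [0.5802 0.3581 0.135 ]
blue [ 19 222  14  13 135] [ 25.2    228.1037] [0.8067 0.4348 0.135 ]
blue [ 45 235  14  10 109] [ 51.6239 240.3211] [0.7823 0.4419 0.135 ]
yel [272 138  20  22 364] [281.3984 149.2363] [0.5885 0.3152 0.135 ]
red [406   0  34  11 193] [421.057    3.9534] [0.5044 0.1832 0.135 ]
red [273  83  19  27 388] [282.0593  95.4639] [0.5972 0.2719 0.135 ]
[280.8072 213.7506]
```

View pics/w1.png

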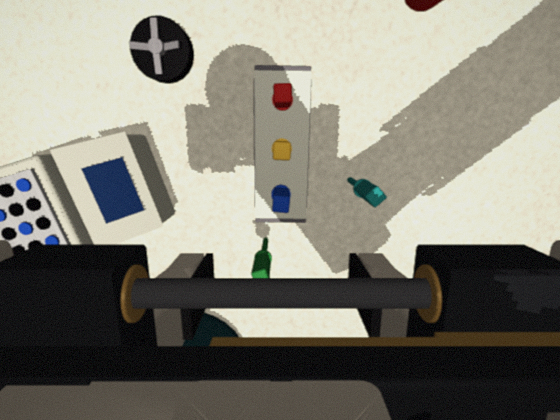

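Wrist view: blue handle top is at about (281,205), yellow at (281,149), red at (282,95). The row runs along tool x, and turquoise (369,190) and green (262,262) are clear of the fingers. Descending.

>>> {"fn": "arm_command", "kwargs": {"commands": [{"tx":0.016,"ty":0,"tz":0.1,"twist":0},{"tx":0.016,"ty":0,"tz":0.22,"twist":0},{"tx":0.016,"ty":0,"tz":0.34,"twist":0},{"tx":0.016,"ty":0,"tz":0.46,"twist":0},{"tx":0.016,"ty":0,"tz":0.56,"twist":0},{"tx":0.016,"ty":0,"tz":0.64,"twist":0},{"tx":0.016,"ty":0,"tz":0.7,"twist":0},{"tx":0.016,"ty":0,"tz":0.7,"twist":0}]}}

```text
t: 2.95
eef_pos: [0.5745, 0.3678, 0.0903]
ee_rot: [3.136, -0.003, -1.357]
force: [0.3, 0.2, -1.3]
width: 0.0699
gripper_force: 0.0
```

>>> {"fn": "arm_command", "kwargs": {"commands": [{"tz":0},{"tz":0},{"tz":0},{"tz":0},{"tz":0},{"tz":0},{"tz":0},{"tz":0}], "claw": 0, "grip_force": 45}}

```text
invalid input
```

```bash
python3 - <<'E'
from h import *
np.set_printoptions(precision=4,suppress=True)
s=get_state();print({k:np.round(s[k],3) for k in("eef_pos","ee_rot","width","gripper_force","force","q")})
c=calibration("wrist");W=grab_frame("wrist");save(W,"w2.png")
E
```

```text
{'eef_pos': array([0.575, 0.368, 0.09 ]), 'ee_rot': array([ 3.136, -0.003, -1.357]), 'width': np.float64(0.07), 'gripper_force': np.float64(0.0), 'force': array([ 0.294,  0.24 , -1.291]), 'q': array([ 0.854,  0.477, -0.13 , -0.001, -0.969, -0.64 ])}
```

>>> {"fn": "arm_command", "kwargs": {"commands": [{"tx":0,"ty":-0.012,"tz":0,"twist":0},{"tx":0,"ty":-0.012,"tz":0,"twist":0},{"tx":0,"ty":-0.012,"tz":0,"twist":0},{"tx":0,"ty":-0.012,"tz":0,"twist":0},{"tx":0,"ty":-0.012,"tz":0,"twist":0},{"tx":0,"ty":-0.012,"tz":0,"twist":0},{"tx":0,"ty":-0.012,"tz":0,"twist":0},{"tx":0,"ty":-0.012,"tz":0,"twist":0}], "claw": 0, "grip_force": 45}}

```text
t: 3.67
eef_pos: [0.5803, 0.3688, 0.0942]
ee_rot: [-3.141, 0.0, -1.359]
force: [-0.4, 0.2, 0.1]
width: 0.0222
gripper_force: 0.0
```

>>> {"fn": "arm_command", "kwargs": {"commands": [{"tx":0,"ty":0,"tz":0,"twist":0},{"tx":0,"ty":0,"tz":0,"twist":0},{"tx":0,"ty":0,"tz":0,"twist":0},{"tx":0,"ty":0,"tz":0,"twist":0},{"tx":0,"ty":0,"tz":0,"twist":0},{"tx":0,"ty":0,"tz":0,"twist":0},{"tx":0,"ty":0,"tz":0,"twist":0},{"tx":0,"ty":0,"tz":0,"twist":0}]}}

```text
t: 4.33
eef_pos: [0.5802, 0.3687, 0.0941]
ee_rot: [3.142, -0.0, -1.359]
force: [-0.6, -0.4, 0.0]
width: 0.0162
gripper_force: 44.6
```

```bash
python3 - <<'E'
from h import *
s=get_state();print({k:np.round(s[k],4) for k in("eef_pos","ee_rot","width","gripper_force","force","q")})
E
```

```text
{'eef_pos': array([0.5802, 0.3687, 0.0941]), 'ee_rot': array([ 3.1415e+00, -1.0000e-04, -1.3588e+00]), 'width': np.float64(0.0162), 'gripper_force': np.float64(44.6472), 'force': array([-0.6166, -0.4399,  0.0481]), 'q': array([ 0.8489,  0.4783, -0.1191,  0.    , -0.9735, -0.6369])}
```

>>> {"fn": "arm_command", "kwargs": {"commands": [{"tx":0,"ty":0,"tz":-0.05,"twist":0},{"tx":0,"ty":0,"tz":-0.14,"twist":0},{"tx":0,"ty":0,"tz":-0.24,"twist":0},{"tx":0,"ty":0,"tz":-0.34,"twist":0},{"tx":0,"ty":0,"tz":-0.44,"twist":0},{"tx":0,"ty":0,"tz":-0.54,"twist":0},{"tx":0,"ty":0,"tz":-0.64,"twist":0},{"tx":0,"ty":0,"tz":-0.64,"twist":0}]}}

```text
t: 5.0
eef_pos: [0.5824, 0.37, 0.2616]
ee_rot: [-3.133, 0.004, -1.358]
force: [0.7, -0.4, 1.2]
width: 0.0157
gripper_force: 44.7
```

```bash
python3 - <<'E'
from h import *
np.set_printoptions(precision=4,suppress=True)
s=get_state();print({k:np.round(s[k],4) for k in("eef_pos","ee_rot","width","gripper_force","force")})
S=grab_frame("scene");D=grab_frame("side")
a=cv2.resize(S[100:240,330:470],(400,400));b=cv2.resize(D[140:340,200:400],(400,400));save(np.hstack([a,b]),"lift.png")
y=s["ee_rot"][2];p=np.array(s["eef_pos"]);
print("tip",[ (r["uv"],r["score"]) for c in("scene","side") for r in spot_point("blue_tip",c)[:3]],[proj(c,[p[0],p[1]-.002,p[2]-.084]) for c in("scene","side")])
for c in("scene","side"):
  for q in("shutter_lip","port_mouth","blue_cup_rim"):
    print(c,q,[(np.array(r["uv"]),round(r["score"],2)) for r in spot_point(q,c)[:2]])
E
```

```text
{'eef_pos': array([0.5824, 0.37  , 0.2616]), 'ee_rot': array([-3.1328,  0.0039, -1.3582]), 'width': np.float64(0.0157), 'gripper_force': np.float64(44.6507), 'force': array([ 0.6721, -0.4208,  1.161 ])}
tip [([404.8, 145.0], 0.9), ([419.8, 196.4], 0.81), ([277.5, 247.8], 0.84), ([321.0, 311.6], 0.83), ([271.3, 341.7], 0.73)] [array([406.3805, 141.2919]), array([280.1977, 246.9543])]
scene shutter_lip [(array([116.4, 222.2]), 0.8), (array([372.4, 268.7]), 0.75)]
scene port_mouth [(array([120.1, 222.8]), 0.69)]
scene blue_cup_rim [(array([267.6, 212.1]), 0.69)]
side shutter_lip [(array([329.9, 142.6]), 0.54)]
side port_mouth [(array([331.7, 148.6]), 0.7)]
side blue_cup_rim [(array([307.4, 211.2]), 0.89)]
```

View pics/lift.png

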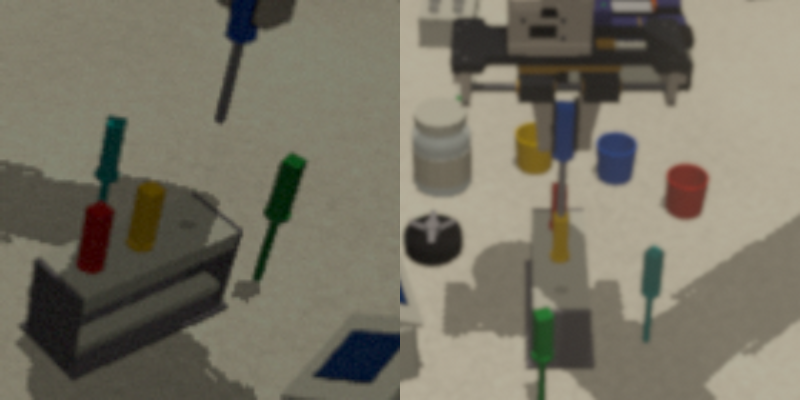

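The lift view shows the blue applicator clear of the stand at about (230,100), upright; red and yellow are still in their holes. Heading to the cup.

>>> {"fn": "arm_command", "kwargs": {"commands": [{"tx":0.1,"ty":0.03,"tz":0,"twist":0},{"tx":0.22,"ty":0.06,"tz":0,"twist":0},{"tx":0.36,"ty":0.1,"tz":0,"twist":0},{"tx":0.5,"ty":0.14,"tz":0,"twist":0},{"tx":0.64,"ty":0.18,"tz":0,"twist":0},{"tx":0.78,"ty":0.22,"tz":0,"twist":0},{"tx":0.9,"ty":0.26,"tz":0,"twist":0},{"tx":1.0,"ty":0.29,"tz":0,"twist":0}]}}

```text
t: 6.17
eef_pos: [0.5613, 0.1069, 0.2541]
ee_rot: [3.141, -0.0, -1.359]
force: [1.2, -0.2, 0.4]
width: 0.0155
gripper_force: 44.7
```

>>> {"fn": "arm_command", "kwargs": {"commands": [{"tx":0.06,"ty":0.015,"tz":0,"twist":0},{"tx":0.12,"ty":0.03,"tz":0,"twist":0},{"tx":0.16,"ty":0.04,"tz":0.05,"twist":0},{"tx":0.16,"ty":0.04,"tz":0.12,"twist":0},{"tx":0.16,"ty":0.04,"tz":0.18,"twist":0},{"tx":0.16,"ty":0.04,"tz":0.2,"twist":0},{"tx":0.16,"ty":0.04,"tz":0.2,"twist":0},{"tx":0.16,"ty":0.04,"tz":0.2,"twist":0}]}}

```text
t: 6.83
eef_pos: [0.561, 0.0682, 0.2043]
ee_rot: [3.141, -0.0, -1.358]
force: [0.2, -0.3, -0.4]
width: 0.0159
gripper_force: 44.7
```

```bash
python3 - <<'E'
from h import *
np.set_printoptions(precision=4,suppress=True)
s=get_state();print({k:np.round(s[k],4) for k in("eef_pos","ee_rot","width","gripper_force","force")})
S=grab_frame("scene");D=grab_frame("side");p=s["eef_pos"]
t=[]
for c in("scene","side"):
  r=spot_point("blue_tip",c);print(c,[(np.array(x["uv"]),round(x["score"],2)) for x in r[:3]],proj(c,[p[0],p[1]-.002,p[2]-.084]))
a=cv2.resize(S[140:240,220:320],(400,400));b=cv2.resize(D[130:250,250:370],(400,400));save(np.hstack([a,b]),"cup.png")
c=calibration("wrist");W=grab_frame("wrist");save(W,"w3.png")
for q in("shutter_lip","port_mouth","reader"): print(q,[(np.array(x["uv"]),round(x["score"],2)) for x in spot_point(q,"wrist")[:2]])
E
```

```text
{'eef_pos': array([0.561 , 0.0682, 0.2043]), 'ee_rot': array([ 3.1415, -0.0004, -1.3581]), 'width': np.float64(0.0159), 'gripper_force': np.float64(44.6505), 'force': array([ 0.1902, -0.3406, -0.41  ])}
scene [(array([417.6, 193.6]), 0.85), (array([264.9, 189.1]), 0.69)] [265.33   187.5984]
side [(array([270.7, 342.7]), 0.87), (array([322.1, 309. ]), 0.7), (array([304.3, 188.3]), 0.66)] [308.8682 187.6518]
shutter_lip []
port_mouth []
reader []
```

View pics/cup.png

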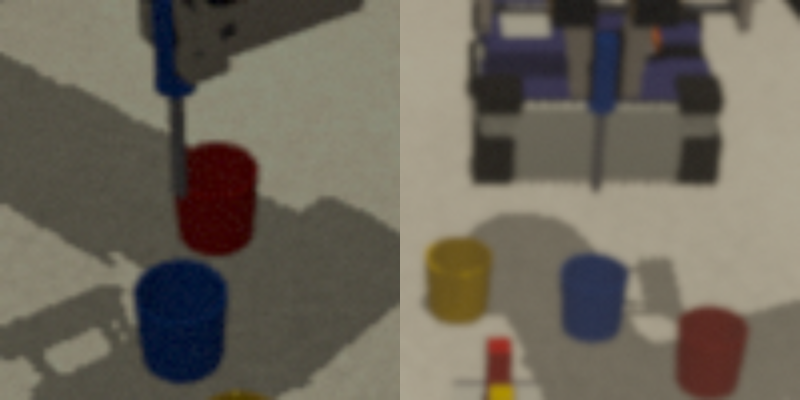

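View pics/w3.png

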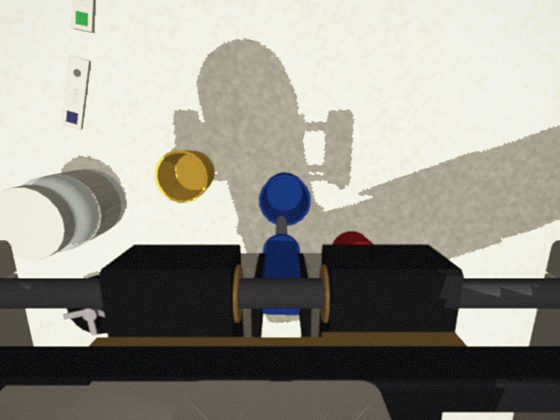

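Cup views: the tip hangs upright above the cup (scene crop (180,195) over cup mouth (182,285)), and the wrist view shows the cup mouth at (285,197) behind the rod. Dipping.

>>> {"fn": "arm_command", "kwargs": {"commands": [{"tx":0.005,"ty":0,"tz":0.08,"twist":0},{"tx":0.005,"ty":0,"tz":0.17,"twist":0},{"tx":0.005,"ty":0,"tz":0.26,"twist":0},{"tx":0.005,"ty":0,"tz":0.34,"twist":0},{"tx":0.005,"ty":0,"tz":0.37,"twist":0},{"tx":0.005,"ty":0,"tz":0.37,"twist":0},{"tx":0.005,"ty":0,"tz":0.37,"twist":0},{"tx":0.005,"ty":0,"tz":0.37,"twist":0}]}}

```text
t: 7.9
eef_pos: [0.5618, 0.067, 0.113]
ee_rot: [-3.14, 0.0, -1.358]
force: [1.2, 0.4, -0.5]
width: 0.0156
gripper_force: 44.7
```

>>> {"fn": "arm_command", "kwargs": {"commands": [{"tx":0,"ty":0,"tz":0,"twist":0},{"tx":0,"ty":0,"tz":0,"twist":0},{"tx":0,"ty":0,"tz":-0.06,"twist":0},{"tx":0,"ty":0,"tz":-0.16,"twist":0},{"tx":0,"ty":0,"tz":-0.28,"twist":0},{"tx":0,"ty":0,"tz":-0.4,"twist":0},{"tx":0,"ty":0,"tz":-0.52,"twist":0},{"tx":0,"ty":0,"tz":-0.58,"twist":0}]}}

```text
t: 8.57
eef_pos: [0.5623, 0.0669, 0.2616]
ee_rot: [-3.135, 0.0, -1.358]
force: [0.7, -0.6, 0.3]
width: 0.0157
gripper_force: 44.7
```

```bash
python3 - <<'E'
from h import *
np.set_printoptions(precision=4,suppress=True)
s=get_state();print({k:np.round(s[k],4) for k in("t","eef_pos","ee_rot","width","gripper_force","force")})
S=grab_frame("scene");D=grab_frame("side")
a=cv2.resize(S[190:330,60:200],(560,560),interpolation=2);save(a,"rs.png")
for c in("scene","side"):
  print(c,[(q,np.array(x["uv"]),round(x["score"],2)) for q in("shutter_lip","port_mouth","blue_cup_rim","blue_tip") for x in spot_point(q,c)[:2]])
uv=[[spot_point(q,c)[0]["uv"] for c in("scene","side")] for q in("shutter_lip","port_mouth")]
for u in uv: print(tri([ray("scene",u[0]),ray("side",u[1])]))
E
```

```text
{'t': np.float64(8.5667), 'eef_pos': array([0.5623, 0.0669, 0.2616]), 'ee_rot': array([-3.1355,  0.0003, -1.3584]), 'width': np.float64(0.0157), 'gripper_force': np.float64(44.6508), 'force': array([ 0.7427, -0.6041,  0.3485])}
scene [('shutter_lip', array([117.3, 222. ]), 0.63), ('port_mouth', array([121.9, 220.9]), 0.6), ('blue_cup_rim', array([265.3, 212. ]), 0.91), ('blue_cup_rim', array([222.2, 339.9]), 0.21), ('blue_tip', array([415. , 192.9]), 0.85), ('blue_tip', array([261.2, 167.1]), 0.56)]
side [('shutter_lip', array([331.4, 143.5]), 0.65), ('port_mouth', array([332.4, 150. ]), 0.91), ('blue_cup_rim', array([306.9, 211.8]), 0.71), ('blue_tip', array([307.8, 164.1]), 0.78), ('blue_tip', array([321.9, 312.8]), 0.56)]
[ 0.5288 -0.2296  0.088 ]
[ 0.5213 -0.2209  0.0761]
```

View pics/rs.png

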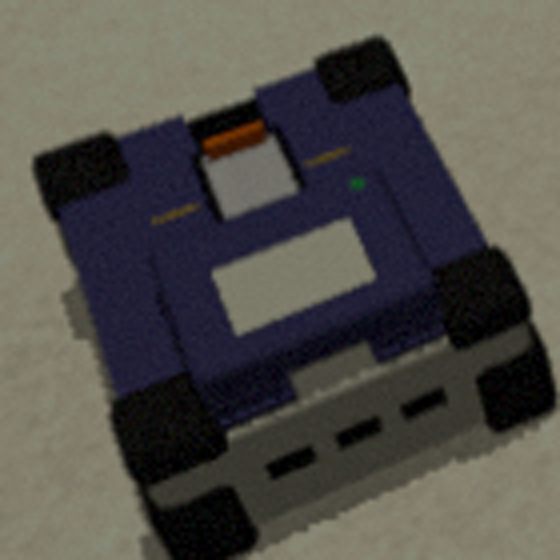

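The reader crop shows the yellow lines' ends at (152,221)-(198,206) and (305,163)-(348,149), with the orange lip at about (235,139); the hood is towards the camera.

```bash
python3 - <<'E'
from h import *
np.set_printoptions(precision=4,suppress=True)
L=[atz("scene",[60+u/4,190+v/4],.085) for u,v in((152,221),(198,206),(305,163),(348,149))]
print(np.array(L));d=L[3]-L[0];yaw=np.arctan2(-d[0],d[1]);x=np.array([np.cos(yaw),np.sin(yaw),0]);m=sum(L)/4
print("yaw",yaw,"mid",m,"lip",m-.024*x,"mouth",m-.044*x,"origin",m+.031*x)
# lip from orange
print(atz("scene",[60+235/4,190+139/4],.098))
D=grab_frame("side");h=cv2.cvtColor(D,cv2.COLOR_RGB2HSV)[125:165,300:360]
m2=cv2.inRange(h,(3,120,70),(20,255,255));k,l,st,ce=cv2.connectedComponentsWithStats(m2)
for i in range(1,k): print("side orange",st[i],ce[i]+[300,125],atz("side",ce[i]+[300,125],.094))
print("proj lip in side",proj("side",np.r_[(m-.024*x)[:2],.094]))
E
```

```text
[[ 0.5754 -0.2682  0.085 ]
 [ 0.5728 -0.2477  0.085 ]
 [ 0.5609 -0.1978  0.085 ]
 [ 0.5582 -0.1772  0.085 ]]
yaw 0.1867172944075381 mid [ 0.5668 -0.2227  0.085 ] lip [ 0.5432 -0.2272  0.085 ] mouth [ 0.5236 -0.2309  0.085 ] origin [ 0.5973 -0.217   0.085 ]
[ 0.5471 -0.226   0.098 ]
side orange [25 13  3  7 12] [326.4167 140.6667] [ 0.5443 -0.2307  0.094 ]
proj lip in side [326.674  141.2752]
```

>>> {"fn": "arm_command", "kwargs": {"commands": [{"tx":0.08,"ty":0.03,"tz":0,"twist":0},{"tx":0.2,"ty":0.07,"tz":0,"twist":0},{"tx":0.34,"ty":0.12,"tz":0,"twist":0.008},{"tx":0.48,"ty":0.17,"tz":0,"twist":0.008},{"tx":0.62,"ty":0.22,"tz":0,"twist":0.008},{"tx":0.76,"ty":0.27,"tz":0,"twist":0.008},{"tx":0.9,"ty":0.32,"tz":0,"twist":0.008},{"tx":1.0,"ty":0.354,"tz":0,"twist":0.008}]}}

```text
t: 9.98
eef_pos: [0.5262, -0.1988, 0.2567]
ee_rot: [-3.142, -0.0, -1.385]
force: [0.3, 0.4, -0.2]
width: 0.0156
gripper_force: 44.7
```

>>> {"fn": "arm_command", "kwargs": {"commands": [{"tx":0.07,"ty":0.02,"tz":0,"twist":0},{"tx":0.115,"ty":0.044,"tz":0.03,"twist":0},{"tx":0.115,"ty":0.044,"tz":0.08,"twist":0},{"tx":0.115,"ty":0.044,"tz":0.13,"twist":0},{"tx":0.115,"ty":0.044,"tz":0.18,"twist":0},{"tx":0.115,"ty":0.044,"tz":0.21,"twist":0},{"tx":0.115,"ty":0.044,"tz":0.21,"twist":0},{"tx":0.115,"ty":0.044,"tz":0.21,"twist":0}]}}

```text
t: 10.65
eef_pos: [0.5214, -0.2264, 0.2038]
ee_rot: [3.141, 0.0, -1.383]
force: [-0.4, 0.2, 0.2]
width: 0.0153
gripper_force: 44.7
```

```bash
python3 - <<'E'
from h import *
np.set_printoptions(precision=4,suppress=True)
s=get_state();print({k:np.round(s[k],4) for k in("t","eef_pos","ee_rot","width","gripper_force","force")})
c=calibration("wrist");W=grab_frame("wrist")
S=grab_frame("scene");D=grab_frame("side");p=s["eef_pos"]
a=cv2.resize(S[170:270,70:170],(400,400));b=cv2.resize(D[100:180,290:370],(400,400));d=cv2.resize(W[60:340,140:420],(400,400))
save(np.hstack([a,d]),"m1.png")
for q in("shutter_lip","blue_tip","port_mouth"): print(q,[(cam,np.array(x["uv"]),round(x["score"],2)) for cam in("scene","side","wrist") for x in spot_point(q,cam)[:1]])
lip=np.array([.5432,-.2272,.094]);print("pred",[(cam,proj(cam,lip),proj(cam,[p[0],p[1]-.002,p[2]-.084])) for cam in("scene","side")],proj("wrist",lip,c))
E
```

```text
{'t': np.float64(10.65), 'eef_pos': array([ 0.5214, -0.2264,  0.2038]), 'ee_rot': array([ 3.1408,  0.    , -1.3833]), 'width': np.float64(0.0153), 'gripper_force': np.float64(44.6504), 'force': array([-0.427 ,  0.2343,  0.2299])}
shutter_lip [('scene', array([114.8, 222.9]), 0.59), ('side', array([330.4, 142.6]), 0.43), ('wrist', array([258.8, 208.8]), 0.64)]
blue_tip [('scene', array([419.7, 197.4]), 0.76), ('side', array([331.9, 132.1]), 0.69), ('wrist', array([282.8, 220.7]), 0.74)]
port_mouth [('scene', array([122. , 224.5]), 0.74), ('side', array([331.2, 148.7]), 0.91), ('wrist', array([278.8, 209.2]), 0.61)]
pred [('scene', array([118.5319, 224.9636]), array([113.4232, 208.1457])), ('side', array([326.6862, 141.2761]), array([335.1191, 133.6953]))] [254.1681 212.0478]
```

View pics/m1.png

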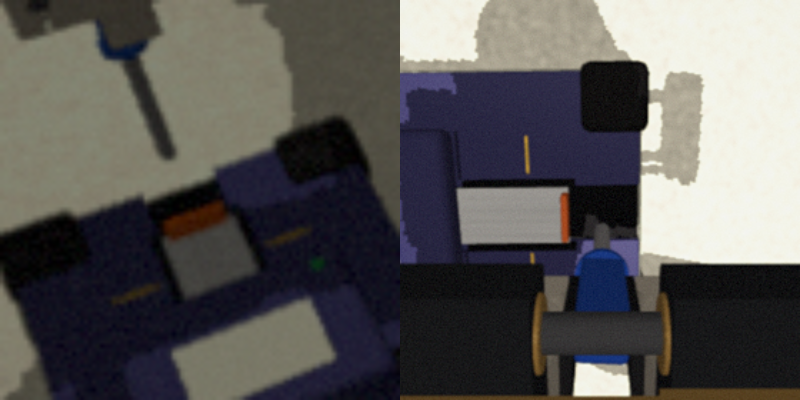

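Wrist crop: lip at (565,218) (full ≈ (255.5,212.6), predicted (254,212)), port centre row about 215. The tip at (601,224) sits in front of the lip, and the front edge is at column 640. Checking the tip offset numerically.

```bash
python3 - <<'E'
from h import *
np.set_printoptions(precision=4,suppress=True)
s=get_state();p=s["eef_pos"];c=calibration("wrist")
x=np.array([np.cos(.187),np.sin(.187)]);y=np.array([-x[1],x[0]])
m=np.array([.5668,-.2227])
def rd(P): d=np.array(P[:2])-m;return np.array([d@x-.031,d@y])
for r in(214,217,220): print(r,atz("wrist",[282,r],.120,c),rd(atz("wrist",[282,r],.120,c)))
print("lip wrist",rd(atz("wrist",[255.5,212.6],.096,c)),"TCP",rd(p))
print("scene tip",rd(atz("scene",[112,209.2],.122)),"port wrist edges",[rd(atz("wrist",[255,60+.7*v],.085,c)) for v in(180,250)],"line",rd(atz("wrist",[140+.7*127,60+.7*155],.085,c)))
print("front edge",rd(atz("wrist",[140+.7*240,60+.7*150],.085,c)))
E
```

```text
214 [ 0.5213 -0.2363  0.12  ] [-0.0783 -0.0049]
217 [ 0.5208 -0.234   0.12  ] [-0.0783 -0.0025]
220 [ 0.5204 -0.2316  0.12  ] [-0.0783 -0.0001]
lip wrist [-0.0561 -0.0002] TCP [-0.0762  0.0046]
scene tip [-0.0724 -0.0002] port wrist edges [array([-0.0553, -0.021 ]), array([-0.0544,  0.0229])] line [-0.0336 -0.0358]
front edge [-0.1002 -0.0387]
```

>>> {"fn": "arm_command", "kwargs": {"commands": [{"tx":0,"ty":0,"tz":0.03,"twist":0},{"tx":0,"ty":0,"tz":0.06,"twist":0},{"tx":0,"ty":0,"tz":0.09,"twist":0},{"tx":0,"ty":0,"tz":0.115,"twist":0},{"tx":0,"ty":0,"tz":0.115,"twist":0},{"tx":0,"ty":-0.02,"tz":0.115,"twist":0},{"tx":0,"ty":-0.04,"tz":0.115,"twist":0},{"tx":0,"ty":-0.05,"tz":0.115,"twist":0}]}}

```text
t: 11.92
eef_pos: [0.535, -0.2243, 0.1757]
ee_rot: [-3.141, -0.001, -1.384]
force: [0.7, -1.2, -0.2]
width: 0.0155
gripper_force: 44.7
```

>>> {"fn": "arm_command", "kwargs": {"commands": [{"tx":0,"ty":-0.01,"tz":0,"twist":0},{"tx":0,"ty":-0.02,"tz":0,"twist":0},{"tx":0,"ty":-0.03,"tz":0,"twist":0},{"tx":0,"ty":-0.04,"tz":0,"twist":0},{"tx":0,"ty":-0.05,"tz":0,"twist":0},{"tx":0,"ty":-0.06,"tz":0,"twist":0},{"tx":0,"ty":-0.06,"tz":0,"twist":0},{"tx":0,"ty":-0.06,"tz":0,"twist":0}]}}

```text
t: 12.58
eef_pos: [0.5485, -0.2215, 0.1752]
ee_rot: [3.141, 0.0, -1.384]
force: [-1.8, -0.3, -0.1]
width: 0.0156
gripper_force: 44.7
```

```bash
cat >> h.py <<'E'
def rd(P):
    x=np.array([np.cos(.187),np.sin(.187)]);d=np.array(P[:2])-[.5668,-.2227];return np.array([d@x-.031,d@[-x[1],x[0]]])
def lipmeas(W,c):
    m=cv2.inRange(cv2.cvtColor(W,cv2.COLOR_RGB2HSV),(3,130,90),(18,255,255));m[:120]=0;m[235:]=0;m[:,:180]=0;m[:,330:]=0
    k,l,st,ce=cv2.connectedComponentsWithStats(m)
    if k<2: return None
    i=1+np.argmax(st[1:,4]);return st[i],ce[i],rd(atz("wrist",ce[i],.099,c))
E
python3 - <<'E'
from h import *
np.set_printoptions(precision=4,suppress=True)
s=get_state();print({k:np.round(s[k],4) for k in("t","eef_pos","ee_rot","width","gripper_force","force")})
c=calibration("wrist");W=grab_frame("wrist");S=grab_frame("scene")
print("tcp",rd(s["eef_pos"]),"lip",lipmeas(W,c))
a=cv2.resize(S[170:270,70:170],(400,400));d=cv2.resize(W[100:300,180:380],(400,400))
save(np.hstack([a,d]),"m2.png")
E
```

```text
{'t': np.float64(12.5833), 'eef_pos': array([ 0.5485, -0.2215,  0.1752]), 'ee_rot': array([ 3.1413,  0.0001, -1.3839]), 'width': np.float64(0.0156), 'gripper_force': np.float64(44.6555), 'force': array([-1.7853, -0.2751, -0.1401])}
tcp [-0.0488  0.0046] lip (array([271, 202,   6,  33, 150], dtype=int32), array([273.3533, 217.7533]), array([-0.0444, -0.0039]))
```

>>> {"fn": "arm_command", "kwargs": {"commands": [{"tx":0,"ty":-0.01,"tz":0,"twist":0},{"tx":0,"ty":-0.02,"tz":0,"twist":0},{"tx":0,"ty":-0.03,"tz":0,"twist":0},{"tx":0,"ty":-0.04,"tz":0,"twist":0},{"tx":0,"ty":-0.05,"tz":0,"twist":0},{"tx":0,"ty":-0.058,"tz":0,"twist":0},{"tx":0,"ty":-0.058,"tz":0,"twist":0},{"tx":0,"ty":-0.058,"tz":0,"twist":0}]}}

```text
t: 13.35
eef_pos: [0.5628, -0.2187, 0.1752]
ee_rot: [3.141, 0.0, -1.384]
force: [-2.9, -0.8, 0.9]
width: 0.0156
gripper_force: 44.7
```

```bash
python3 - <<'E'
from h import *
np.set_printoptions(precision=4,suppress=True)
s=get_state();print({k:np.round(s[k],4) for k in("t","eef_pos","ee_rot","width","gripper_force","force")})
c=calibration("wrist");W=grab_frame("wrist");S=grab_frame("scene");D=grab_frame("side")
print("tcp",rd(s["eef_pos"]),"lip",lipmeas(W,c))
a=cv2.resize(S[170:270,70:170],(400,400),interpolation=2);d=cv2.resize(W[100:300,180:380],(400,400),interpolation=2)
save(np.hstack([a,d]),"m3.png")
E
```

```text
{'t': np.float64(13.35), 'eef_pos': array([ 0.5628, -0.2187,  0.1752]), 'ee_rot': array([ 3.1414,  0.0001, -1.3839]), 'width': np.float64(0.0156), 'gripper_force': np.float64(44.6687), 'force': array([-2.9264, -0.8108,  0.8892])}
tcp [-0.0342  0.0046] lip (array([271, 203,   6,  32, 148], dtype=int32), array([273.777 , 218.1284]), array([-0.0302, -0.0036]))
```

View pics/m3.png

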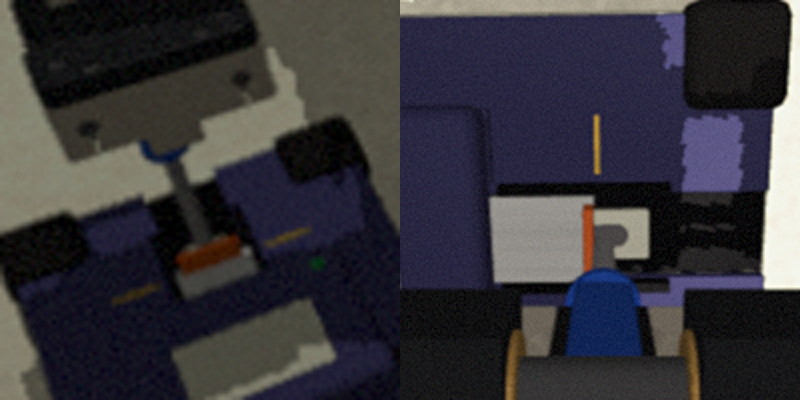

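The final view shows the lip's face at column 593 against the yellow line at 597. The tip bears on the lip over the grey well (612,235), and the gripper is clear. Force (3 N) and travel (about 23–25 mm) agree.

```bash
python3 -c "from station import *;print(job_done())"
```

```text
the job is handed in; nothing more can be done
None
```

The job is handed in, though no verdict came back. The blue applicator was dipped to about half the cup's depth and is still gripped, holding the shutter at about 24 mm (half travel) with its tip over the sample well.

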